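# Rack the gel cassettes and lock the keeper

## Task

Take the two gel cassettes out of the grey staging stand and stand each on edge, fully down, in the slot of the white rack whose rims have its colour (blue in blue, orange in orange). Then lock them in with the rack's captive screw-knob: push the black wing knob down against its spring until its thread can catch, and turn it clockwise as far as it goes, so that it stays down with its steel keeper over both cassettes. Leave the two bottles and the beaker standing where they are.

Things in the scene. Friction and masses are not known exactly. Their poses are not given: they have to be found in the camera images.
- blue_center (a point): blue gel cassette: flat blue-framed plate with a pale window, 100 (x) x 10 (y, thickness) x 90 (z, height) mm, 0.08 to 0.17 kg, loose. This point is its centre, half-way up. It starts standing on edge in either slot of the grey stand (which one changes), centre 57 mm and top edge 102 mm above the desk, free of the slot above 42 mm. Front and back are alike: either way round is right.
- orange_center (a point): orange gel cassette: flat orange-framed plate with a pale window, 100 (x) x 10 (y, thickness) x 90 (z, height) mm, 0.08 to 0.17 kg, loose. This point is its centre, half-way up. It starts standing on edge in either slot of the grey stand (which one changes), centre 57 mm and top edge 102 mm above the desk, free of the slot above 42 mm. Front and back are alike: either way round is right.
- slot_blue (a point): centre of the floor of the rack's slot with blue rims, 12 mm above the desk; x runs along the slot (towards the knob post), y across, z up. Slot 106 mm long, 13 mm wide, 30 mm deep (rims 42 mm above the desk); walls 8 mm thick with rounded tops. The two slots are 50 mm apart, centre to centre. A seated cassette stands on this floor.
- slot_orange (a point): centre of the floor of the rack's slot with orange rims, 12 mm above the desk; x runs along the slot (towards the knob post), y across, z up. Slot 106 mm long, 13 mm wide, 30 mm deep (rims 42 mm above the desk); walls 8 mm thick with rounded tops. The two slots are 50 mm apart, centre to centre. A seated cassette stands on this floor.
- cassette_blue: the same blue cassette, origin at the centre of its lower edge
- cassette_orange: the same orange cassette, origin at the centre of its lower edge
- stand: grey two-slot staging stand, fixed (place and yaw change), 134 (x) x 104 (y) mm base; slots along its x, centred at y = +25 and -25 mm, each 106 mm long, 15 mm wide, 30 mm deep. Origin: centre of the underside.
- rack: white locking rack, fixed, base 192 (x) x 104 (y) mm, spanning x -67 to +125 mm from its origin, which lies on the desk below the middle of the slots. Blue slot at y +25 mm, orange at y -25 mm. An aluminium post (17 mm radius, with a head of 30 mm radius from z 70 to 103 mm) stands at x +92, y 0; the black knob is on it.
- knob_grip (a point): black wing knob: upright bar 64 (this point's x) x 16 (y) x 28 mm high on a round flange of 26 mm radius. This point is on the turning axis at mid-height of the bar; with the knob up it is 144 mm above the desk, the bar's top 158 mm, the flange's upper face (fingertips can press on it) 130 mm. Pinch the bar across its 16 mm.
- keeper (a point): steel T-shaped keeper fixed under the knob's flange. Origin: on the knob's axis at the keeper's underside. It reaches 56 mm out along the knob point's +x (side of the yellow mark), crossbar 66 mm long, 8 mm thick. It starts swung clear of the slots and turns with the knob; locked, it points at the slots, about 6 mm above both cassettes' top edges.
- knob_push (a joint): how far the knob is pushed down, m: 0 up, 0.012 hard down. A spring lifts it (about 2 N at the top, 5.5 N hard down). Let go untwisted, it springs back up.
- knob_turn (a joint): turn of the knob, rad, growing clockwise seen from above; starts between -0.15 and 0.05, end stop 1.35. Lugs in the post block it beyond about 0.2 until the knob is pushed down 8.5 mm or more; turned on, they run under a ramp, and past about 0.5 the thread holds the knob down (about 9 mm at the end). Stiff (0.04 N m): stays where left.
- small_bottle: bystander: small white bottle with red cap, 48 mm wide, 124 mm high, loose, standing between stand and rack. Origin: centre of its underside.
- beaker: bystander: clear beaker, about 100 mm wide and 120 mm high, loose, to the right of the rack. Origin: underside.
- large_bottle: bystander: white bottle, 73 mm wide, 174 mm high, loose, behind. Origin: centre of its underside.
Not all that is in view belongs to the job. Of the things that look like the cassette_orange, the larger one is meant.

How it is judged:
On the way, in this order (a step that is already met when the one before it is completed fails the run):
1. both cassettes stand fully seated in the slots of their own colour (x of blue_center in the frame of slot_blue between -0.007 and 0.007 m and y of blue_center in the frame of slot_blue between -0.007 and 0.007 m and z of blue_center in the frame of slot_blue between 0.04 and 0.05 m and angle between the y axis of blue_center and the y axis of slot_blue, either way round below 0.15 rad and angle between each of blue_center, orange_center's own z axis and vertical below 0.15 rad and x of orange_center in the frame of slot_orange between -0.007 and 0.007 m and y of orange_center in the frame of slot_orange between -0.007 and 0.007 m and z of orange_center in the frame of slot_orange between 0.04 and 0.05 m and angle between the y axis of orange_center and the y axis of slot_orange, either way round below 0.15 rad), for 0.2 s.
2. the knob is pushed down and turned clockwise until its thread holds it (value of joint knob_turn above 1.1 rad and value of joint knob_push above 0.007 m), for 0.2 s.
At the end, for the whole second after the job is handed in: Each cassette stands on the floor of the slot of its own colour (centre within 7 mm of the slot's along and across, height within 5 mm, upright and in line within 0.15 rad), at rest; the knob is turned past 1.1 rad and stays down by more than 7 mm with nothing holding it (all of step 1 and all of step 2 and linear speed of each of cassette_blue, cassette_orange below 0.02 m/s); the robot touches nothing.
It fails at once if the small bottle is shifted by more than 30 mm or tipped (distance of small_bottle from where it was at the start of the episode above 0.03 m or angle between small_bottle's own z axis and vertical above 0.35 rad).
It fails at once if the beaker is shifted by more than 30 mm or tipped (distance of beaker from where it was at the start of the episode above 0.03 m or angle between beaker's own z axis and vertical above 0.35 rad).
It fails at once if the large bottle is shifted by more than 30 mm or tipped (distance of large_bottle from where it was at the start of the episode above 0.03 m or angle between large_bottle's own z axis and vertical above 0.35 rad).
It also fails if it takes over 72 s, if anything falls off the work surface, if the arm or the gripper's body presses on something with over 40 N, if the wrist force passes 120 N, or if a joint passes its speed limit or range.

## Robot

A 7-joint arm with a two-finger parallel gripper is mounted at the origin on a cart in front of the work surface, level with it; the furniture and walls round the work are solid. World frame = base frame: x ahead of the robot, y to its left, z up, the work surface at z = 0. Lengths are in m, angles in rad, forces in N, time in s.
With the tool pointing down it reaches from about 0.425 to 0.825 m from the base axis. Payload 3.6 kg.
Tool frame: the origin (TCP) lies at the very end of the fingers, on their centre line; the grasp point (between the pads) lies 19 mm behind it (r.hold_point_z is the distance from the TCP to the grasp point, in m); z points along the fingers, y is the direction in which the jaws open and shut (so a half turn about z gives the same grasp; the last joint's range is limited). The gripper opens to 93 mm and grips with 3 to 60 N. Pads are 15 mm wide; open, the fingers measure 128 mm over their backs; the gripper's body (75 mm by 188 mm) begins 65 mm behind the grasp point.
Start: joints at [1.171, 0.615, -0.013, 1.423, 0.008, 1.103, -0.04], TCP at [0.237, -0.605, 0.219] pointing down, gripper open.
Joint ranges: [-3.12, 3.12], [-0.3, 2.06], [-1.34, 1.32], [0.26, 2.42], [-1.36, 4.5], [0.01, 1.98], [-2.84, 2.84]. Speed limits (rad/s): [2.79, 2.79, 3.14, 3.14, 3.14, 3.14, 3.14].

## Interface

Orientations are given as a unit quaternion [w, x, y, z].
In Python, from bench import r gives the robot as it stands. Calls block until the motion is done:
- r.move_ptp(position, orientation): joint-space move of the TCP to a pose.
- r.move_straight(position, rate=0.15, frame=None, stop_force=None): straight line of the TCP; frame=None keeps the orientation; rate is the mean speed in m/s. With stop_force (N) it stops when the force on the tool has changed by that much, and returns True; else False.
- r.goto_joints(angles): joint-space move.
- r.gripper_open() and r.close(): open the fingers fully, or close them until they stop; the grip force is fixed at half the most.
- r.sleep(seconds).
- r.solve_ik(position, orientation): joint angles nearest the present ones, or None.
- r.capture(name): name is "scene" or "top" or "wrist"; returns (picture, depth): 480x640x3 uint8, red, green, blue; 480x640 float32, m along the optical axis (not along the pixel's ray), 0 where there is no reading.
- r.camera_info(name): a dict with "vfov" (degrees; the focal length in pixels is half the picture's height over the tangent of half this angle, whatever the lens; pixels are square), "cx", "cy" (the principal point, pixels), "eye" and "rotation" of the camera in the world. Camera axes: x right, y down, z forward; pixel columns grow to the right and rows downward; lengths in m; the calibration is good to about 2 mm. A picture is of the moment at which its call begins: read the wrist's pose just before it. camera_info takes no time and is no camera call; for the wrist camera it gives the pose at the moment of the call.
A pose or a line that the arm cannot do raises r.MotionError and nothing moves.
- r.close_job(): hands the job in, once; it reports no verdict.
Readings, each from a call of its own:
- r.current_t(): time.
- r.current_joint_pos(): joint angles.
- r.current_dq(): joint speeds.
- r.current_joint_torque(): joint torques, N m.
- r.current_tool_pos(): TCP position.
- r.current_ee_rot(): TCP orientation.
- r.current_ft_force(): force on the tool from outside, world axes, zero at the start.
- r.current_wrist_torque(): the same for the moment, N m.
- r.current_grip_width(): opening from 0.0 (shut) to 1.0 (fully open).
Only numpy, scipy, OpenCV 4.12 (cv2) and the standard library are available. Lean on these libraries where they do the work, as an engineer would, in place of code of your own. Each camera call takes 0.05 s, during which the arm holds its last target.

## Working session

There is one attempt and no reset: what is moved stays moved. The work goes in short steps, each a Python script; the robot and the scene stay as the last script left them, time stands still between calls to the robot, and variables do not carry over. Pictures are saved under pics/ and viewed, and the job is handed in when it is done.

```bash
ls; mkdir -p pics
python3 - <<'E'
from bench import r
import cv2
for n in ("scene","top"):
    p,d=r.capture(n); cv2.imwrite(f"pics/{n}0.png",p[:,:,::-1]); print(n,r.camera_info(n))
print(r.current_t(), r.hold_point_z, r.current_ee_rot(), r.current_tool_pos())
E
```

```text
pics
scene {'vfov': 42.531752206560945, 'cx': 315.25357116445247, 'cy': 238.10132028291235, 'eye': array([-0.14912058,  1.04591535,  1.27336574]), 'rotation': array([ 0.12262133, -0.25351029,  0.87207983, -0.40021658])}
top {'vfov': 43.66817528587201, 'cx': 323.4647932096435, 'cy': 237.3329347400592, 'eye': array([ 0.43180587, -0.0659707 ,  1.39667251]), 'rotation': array([-0.04362289,  0.71471938, -0.69555494,  0.05896252])}
0.1 0.0188 [-1.11084514e-03  9.82577564e-01  1.85849502e-01 -2.44582149e-04] [ 0.23708951 -0.6044598   0.21761616]
```

View pics/scene0.png

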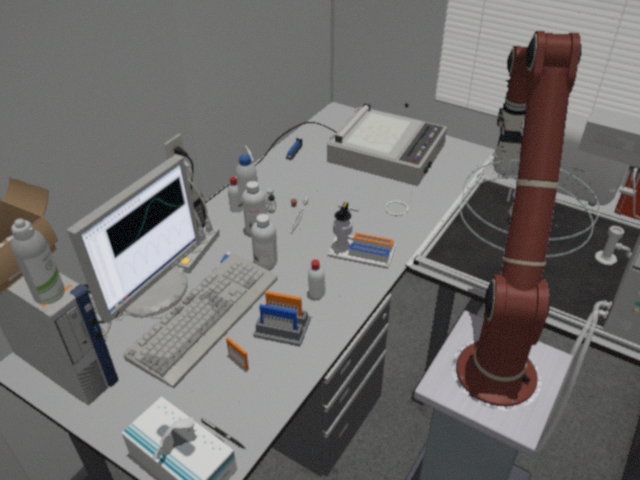

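View pics/top0.png

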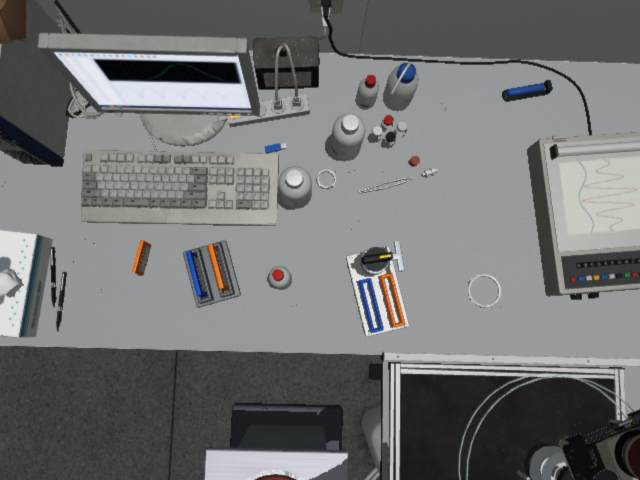

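```bash
cat > h.py <<'E'
from bench import r
import numpy as np, cv2
from scipy.spatial.transform import Rotation as R
def cam(n):
    i=r.camera_info(n); q=i['rotation']; return (240/np.tan(np.radians(i['vfov'])/2),i['cx'],i['cy'],np.array(i['eye']),R.from_quat(np.r_[q[1:],q[0]]).as_matrix())
def ray(c,u,v,z):
    f,cx,cy,e,M=c; d=M@np.array([(u-cx)/f,(v-cy)/f,1]); return e+d*(z-e[2])/d[2]
def proj(c,P):
    f,cx,cy,e,M=c; p=M.T@(np.asarray(P)-e); return np.array([cx+f*p[0]/p[2],cy+f*p[1]/p[2]])
def down(yaw):  # tool z down, tool y axis (jaw) at heading yaw in world
    y=np.array([np.cos(yaw),np.sin(yaw),0]); z=np.array([0,0,-1.]); x=np.cross(y,z)
    q=R.from_matrix(np.c_[x,y,z]).as_quat(); return np.r_[q[3],q[:3]]
def masks(p):
    h=cv2.cvtColor(p,cv2.COLOR_RGB2HSV)
    return {'blue':cv2.inRange(h,(105,130,60),(125,255,255)),'orange':cv2.inRange(h,(5,150,100),(18,255,255))}
def blobs(m,amin=40):
    n,l,s,c=cv2.connectedComponentsWithStats(m); out=[]
    for i in range(1,n):
        if s[i,4]>=amin: out.append((s[i,4],c[i].round(1),cv2.minAreaRect(np.argwhere(l==i)[:,::-1].astype(np.float32))))
    return sorted(out,key=lambda t:-t[0])
E
python3 - <<'E'
from h import *
p=cv2.imread('pics/top0.png'); cv2.imwrite('pics/topc.png',np.hstack([cv2.resize(p[225:345,120:310],None,fx=4,fy=4,interpolation=cv2.INTER_CUBIC)[:, :760]]))
cv2.imwrite('pics/topr.png',cv2.resize(p[235:345,330:510],None,fx=4,fy=4,interpolation=cv2.INTER_CUBIC))
c=cam('top')
for k,m in masks(p[:,:,::-1].copy()).items():
    for a,ce,b in blobs(m): print(k,a,ce,np.round(b[1],1),round(b[2],1),ray(c,*ce,0.1).round(3)[:2],ray(c,*ce,0.042).round(3)[:2])
for nm,u,v,z in [('smallb',279,276,.124),('knob',376,258,.158),('beaker',484,290,.12),('lb',294,178,.174),('lb2',348,123,.174)]: print(nm,ray(c,u,v,z).round(3))
w=cam('wrist');print(w[3],w[4].round(3));
E
```

```text
blue 349 [370.7 305. ] [53.1 12.1] 76.0 [ 0.477 -0.197] [ 0.479 -0.203]
blue 313 [194.8 274. ] [48.4  9.6] 75.3 [0.534 0.184] [0.538 0.195]
blue 286 [525.2  89.6] [ 7.6 38.6] 80.1 [ 0.977 -0.545] [ 1.001 -0.566]
blue 124 [409.6  73.4] [ 9.3 16.3] 31.0 [ 1.006 -0.279] [ 1.032 -0.289]
blue 95 [272.5 147.7] [ 6.3 15.1] 78.7 [0.821 0.027] [0.838 0.031]
blue 54 [401.3  68.3] [ 4.2 13.9] 33.7 [ 1.018 -0.26 ] [ 1.044 -0.269]
orange 365 [392.1 299.6] [53.3 12.3] 75.5 [ 0.49  -0.244] [ 0.493 -0.251]
orange 244 [216.  266.5] [45.6  5.9] 75.1 [0.551 0.139] [0.557 0.148]
orange 130 [137.8 256.1] [ 3.9 33.2] 15.3 [0.569 0.309] [0.575 0.325]
smallb [0.533 0.001 0.124]
knob [ 0.573 -0.201  0.158]
beaker [ 0.515 -0.438  0.12 ]
lb [ 0.735 -0.025  0.174]
lb2 [ 0.858 -0.136  0.174]
[ 0.31145416 -0.57448689  0.38426333] [[ 0.366 -0.891 -0.268]
 [-0.931 -0.352 -0.103]
 [-0.003  0.287 -0.958]]
```

View pics/topc.png

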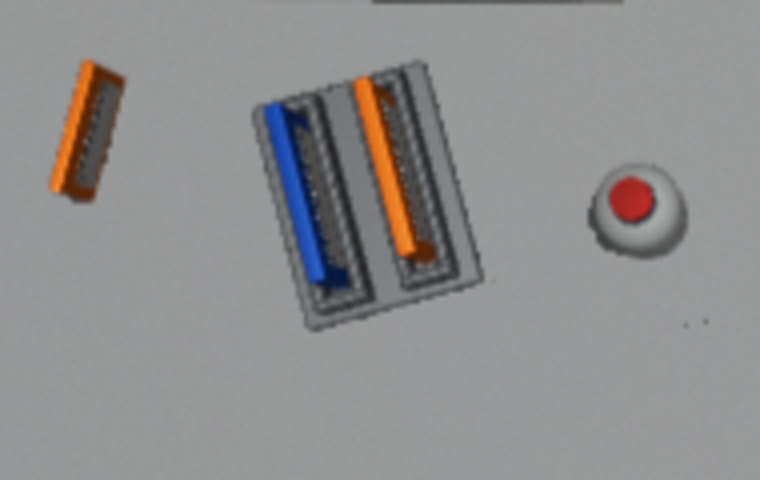

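View pics/topr.png

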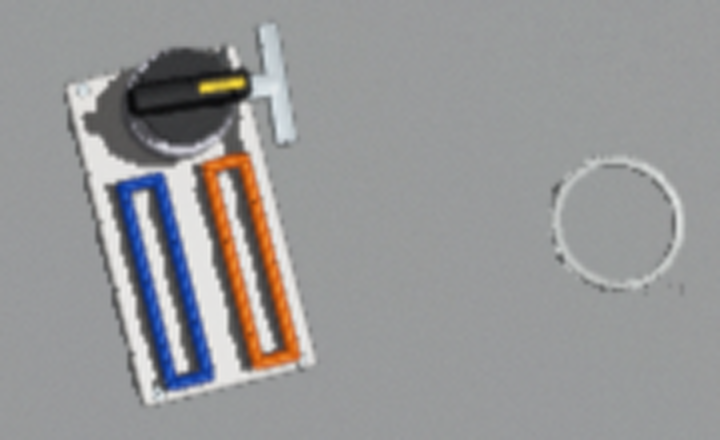

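Run:
```python
from h import *
p=cv2.imread('pics/top0.png')[:,:,::-1].copy()
c=cam('top')
for k,m in masks(p).items():
    for a,ce,b in blobs(m)[:2]:
        q=cv2.boxPoints(b); z=.042 if ce[0]>330 else .102
        P=np.array([ray(c,*u,z)[:2] for u in q]); e=[P[1]-P[0],P[2]-P[1]]; e=max(e,key=np.linalg.norm); e*=np.sign(e[0])
        print(k,P.mean(0).round(4),np.degrees(np.arctan2(e[1],e[0])).round(1))
psi=np.radians(12)
t=r.current_t()
r.move_ptp([.545,.165,.27],down(psi-np.pi/2)); print(r.current_t()-t,r.current_joint_pos().round(2), r.current_tool_pos())
np.save('w_stand.npy',np.array([0])); 
import pickle
w=cam('wrist'); p,d=r.capture('wrist'); pickle.dump((w,p,d),open('stand1.pkl','wb')); cv2.imwrite('pics/w1.png',p[:,:,::-1])
r.move_ptp([.49,-.215,.27],down(psi-np.pi/2))
w=cam('wrist'); p,d=r.capture('wrist'); pickle.dump((w,p,d),open('rack1.pkl','wb')); cv2.imwrite('pics/w2.png',p[:,:,::-1])
print(r.current_t())
```

```text
blue [ 0.4798 -0.2032] 14.9
blue [0.5348 0.1811] 17.7
orange [ 0.4933 -0.2512] 15.1
orange [0.552  0.1386] 17.6
2.9167 [-0.05  0.47 -0.44  1.58  0.22  1.14 -1.9 ] [0.54540433 0.1638556  0.26986235]
4.55
```

View pics/w1.png

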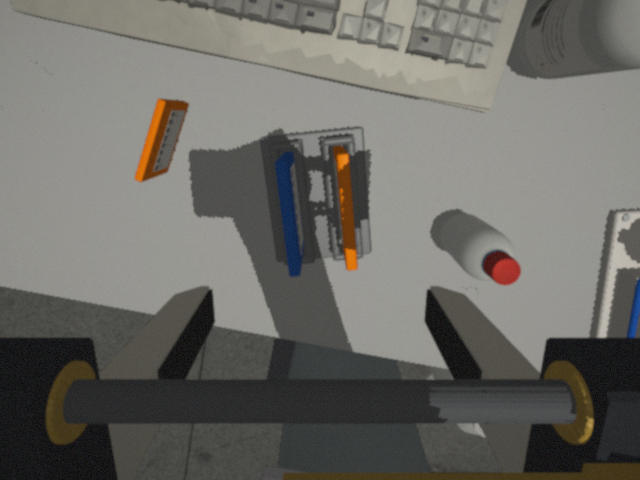

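View pics/w2.png

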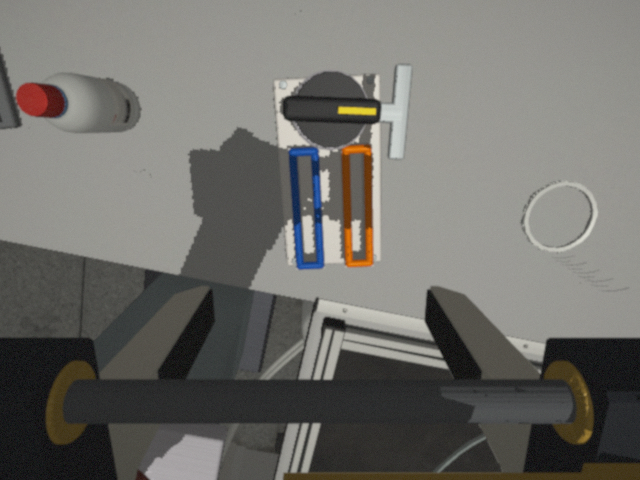

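Run:
```python
from h import *
import pickle
for nm,z in(('stand1',.102),('rack1',.042)):
    w,p,d=pickle.load(open(nm+'.pkl','rb')); print(nm,w[:4])
    for k,m in masks(p).items():
        h=cv2.cvtColor(p,cv2.COLOR_RGB2HSV)
        m=cv2.inRange(h,(105,120,30),(125,255,255)) if k=='blue' else cv2.inRange(h,(5,150,50),(18,255,255))
        for a,ce,b in blobs(m,300):
            q=cv2.boxPoints(b)
            P=np.array([ray(w,*u,z)[:2] for u in q]); e=[P[1]-P[0],P[2]-P[1]]; L=[np.linalg.norm(x) for x in e]; e=e[np.argmax(L)]; e*=np.sign(e[0])
            print(k,a,ce,P.mean(0).round(4),np.round(L,4),np.degrees(np.arctan2(e[1],e[0])).round(1))
    c=p[110:290,240:420]; cv2.imwrite(f'pics/{nm}c.png',cv2.resize(c[:,:,::-1],None,fx=3.3,fy=3.3,interpolation=cv2.INTER_CUBIC))
```

```text
stand1 (np.float64(414.4473019476862), 319.20634379194985, 238.99020390619907, array([0.62343517, 0.18154455, 0.43648615]))
blue 1680 [288.1 212. ] [0.5393 0.1898] [0.0151 0.1048] 15.6
blue 402 [634.4 312.9] [ 0.5196 -0.1275] [0.0579 0.0074] 15.0
orange 1518 [345.9 206. ] [0.5545 0.1438] [0.0119 0.1048] 18.8
orange 1428 [155.8 137.7] [0.5772 0.2997] [0.07   0.0221] -11.2
rack1 (np.float64(414.4473019476862), 319.20634379194985, 238.99020390619907, array([ 0.568601  , -0.19545343,  0.4368892 ]))
blue 1806 [306.3 206.7] [ 0.4794 -0.202 ] [0.0268 0.1201] 15.8
orange 1838 [356.9 204.8] [ 0.4921 -0.2496] [0.0269 0.1203] 16.0
```

View pics/stand1c.png

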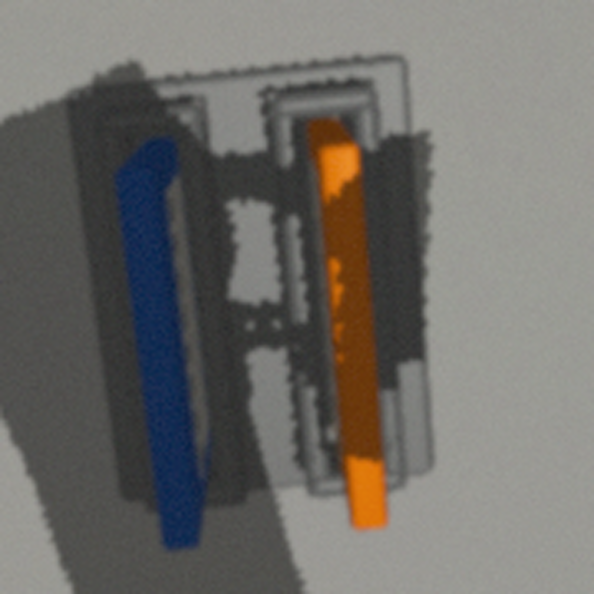

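```bash
python3 - <<'E'
from h import *
import pickle
w,p,d=pickle.load(open('stand1.pkl','rb'))
S={}
for k,a,b in(('blue',(182,547),(140,176)),('orange',(369,528),(340,145))):
    A=ray(w,240+a[0]/3.3,110+a[1]/3.3,.102);B=ray(w,240+b[0]/3.3,110+b[1]/3.3,.102); print(k,((A+B)/2).round(4),np.linalg.norm(B-A).round(4),np.degrees(np.arctan2(*(B-A)[1::-1])).round(1))
# stand base corners (z=~.012 base top?)
E
# depth sanity
python3 - <<'E'
import sys; sys.path.insert(0,'.')
from h import *
import pickle
w,p,d=pickle.load(open('stand1.pkl','rb'))
f,cx,cy,e,M=w
v,u=np.mgrid[100:300,240:420]; z=d[100:300,240:420]; ok=z>0
P=(M@np.array([(u-cx)/f*z,(v-cy)/f*z,z]).reshape(3,-1)).T+e; P=P[ok.ravel()]; col=p[100:300,240:420].reshape(-1,3)[ok.ravel()].astype(int)
top=(P[:,2]>.095)&(P[:,2]<.11)
for nm,s in(('blue',top&(col[:,2]>col[:,0]+30)),('orange',top&(col[:,0]>col[:,2]+30))):
    Q=P[s][:,:2].astype(np.float32); r_=cv2.minAreaRect(Q*1000); print(nm,s.sum(),np.round(r_,1) if 0 else r_, Q.mean(0), np.median(P[s][:,2]))
E
```

```text
blue [0.5349 0.1884 0.102 ] 0.0967 17.0
orange [0.5512 0.1422 0.102 ] 0.0988 17.3
blue 1455 ((536.2168579101562, 189.79348754882812), (99.24815368652344, 10.303075790405273), 17.671972274780273) [0.53862315 0.19015218] 0.10215074396868123
orange 1430 ((551.9449462890625, 142.53001403808594), (99.23845672607422, 10.068719863891602), 17.670658111572266) [0.55412334 0.14338508] 0.10223885976227787
```

```bash
cat >> h.py <<'E'
def cloud(w,p,d):
    f,cx,cy,e,M=w; v,u=np.mgrid[0:480,0:640]; ok=(d>0)
    P=(M@np.array([(u-cx)/f*d,(v-cy)/f*d,d]).reshape(3,-1)).T+e
    k=ok.ravel(); return P[k],p.reshape(-1,3)[k].astype(int)
def colsel(C,n): return (C[:,2]>C[:,0]+30) if n=='blue' else (C[:,0]>C[:,2]+30)
def rect(P):
    (c,s,a)=cv2.minAreaRect((P[:,:2]*1000).astype(np.float32)); 
    if s[0]<s[1]: a-=90; s=s[::-1]
    a=(a+90)%180-90
    return np.array(c)/1000,np.array(s),a
E
python3 - <<'E'
from h import *
import pickle
w,p,d=pickle.load(open('rack1.pkl','rb')); P,C=cloud(w,p,d)
near=(np.hypot(P[:,0]-.49,P[:,1]+.22)<.1)
for n in('blue','orange'):
    s=near&colsel(C,n)&(P[:,2]>.037)&(P[:,2]<.047); print(n,s.sum(),rect(P[s]),np.median(P[s][:,2]),P[s].mean(0))
dk=(np.hypot(P[:,0]-.57,P[:,1]+.22)<.07)
s=dk&(P[:,2]>.15)&(P[:,2]<.17); print('bar',s.sum(),rect(P[s]),np.median(P[s][:,2]))
yl=s&(C[:,0]>150)&(C[:,2]<90); print('yellow',yl.sum(),P[yl].mean(0))
s=(np.hypot(P[:,0]-.57,P[:,1]+.22)<.028)&(P[:,2]>.12)&(P[:,2]<.14);print('flange',s.sum(),cv2.minEnclosingCircle((P[s][:,:2]*1000).astype(np.float32)))
b=(abs(P[:,2]-.0)<.02)
for nm,x,y in(('small',.53,0),('beaker',.515,-.44)):
    s=(np.hypot(P[:,0]-x,P[:,1]-y)<.08)&(P[:,2]>.1); print(nm,s.sum(),cv2.minEnclosingCircle((P[s][:,:2]*1000).astype(np.float32)) if s.sum() else 0)
E
```

```text
blue 1971 (array([ 0.479064  , -0.20189334]), array([121.23730469,  28.45895958]), 14.710474967956543) 0.04180886830162017 [ 0.48157366 -0.20109879  0.04173912]
orange 2157 (array([ 0.49196698, -0.25013914]), array([122.11862183,  28.95705032]), 15.251161575317383) 0.04168744297052979 [ 0.49419642 -0.24916857  0.04150363]
bar 2482 (array([ 0.57416217, -0.20235214]), array([63.8634758 , 15.96887684]), -79.90931415557861) 0.15804641844915146
yellow 268 [ 0.57659062 -0.21787607  0.1591137 ]
flange 1661 ((569.9954223632812, -219.99676513671875), 27.982675552368164)
small 1653 ((535.4489135742188, 6.625792503356934), 14.12092113494873)
beaker 0 0
```

```bash
cat >> h.py <<'E'
PS=np.radians(17.7); SX=np.array([np.cos(PS),np.sin(PS),0]); SN=np.array([-SX[1],SX[0],0])
PR=np.radians(15.0); RX=np.array([np.cos(PR),np.sin(PR),0]); RN=np.array([-RX[1],RX[0],0])
B0=np.array([.5362,.1898,0]); O0=np.array([.5519,.1425,0])
SB=np.array([.4791,-.2019,0]); SO=np.array([.4920,-.2501,0]); KN=np.array([.5742,-.2024,0])
E
python3 - <<'E'
from h import *
import pickle
m=(B0+O0)/2; z=np.array([0,0,1.])
q=down(PS-np.pi) if r.solve_ik(m+.2*z,down(PS-np.pi)) is not None else None
for a in (PS,PS-np.pi):
    print(a,r.solve_ik(m+.2*z,down(a)))
j=[(abs(np.array(r.solve_ik(m+.2*z,down(a)))-r.current_joint_pos()).max(),a) for a in(PS,PS-np.pi) if r.solve_ik(m+.2*z,down(a)) is not None]
a=min(j)[1]; q=down(a)
r.close()
r.move_ptp(m+.2*z,q)
print('down',r.move_straight(m+.073*z,rate=.15,stop_force=5))
print(r.move_straight(m+.024*SN+.073*z,rate=.05,stop_force=4),r.current_tool_pos()-m,r.current_ft_force())
print(r.move_straight(m-.024*SN+.073*z,rate=.05,stop_force=4),r.current_tool_pos()-m,r.current_ft_force())
r.move_straight(m+.073*z,rate=.1)
r.move_straight(m+.2*z,rate=.25)
r.gripper_open()
r.move_ptp(m+.25*z,down(PS-np.pi/2))
w=cam('wrist'); p,d=r.capture('wrist'); pickle.dump((w,p,d),open('stand2.pkl','wb')); cv2.imwrite('pics/w3.png',p[:,:,::-1])
P,C=cloud(w,p,d)
for n in('blue','orange'):
    s=(np.hypot(P[:,0]-m[0],P[:,1]-m[1])<.09)&colsel(C,n)&(P[:,2]>.02)
    for lo,hi in((.085,.093),(.096,.12)):
        k=s&(P[:,2]>lo)&(P[:,2]<hi); print(n,k.sum(),rect(P[k]) if k.sum()>3 else 0, ((P[k].mean(0)-m)@SN).round(4),P[k][:,2].max())
print(r.current_t())
E
```

```text
0.3089232776029963 [ 0.15331101  0.61977999 -0.8021892   1.67501435  0.49822418  1.06298833
 -0.49609015]
-2.832669375986797 [-0.88566717  0.66682518  0.94246519  1.70784274 -0.60168072  1.08434446
 -2.58320106]
down False
True [-0.00577546  0.01878363  0.07323261] [ 0.05300032 -0.73934364  0.69706194]
True [ 0.00611563 -0.01982821  0.07254522] [-0.01402991  1.48217566  1.16534183]
blue 356 (array([0.53500134, 0.19743884]), array([97.38044739,  6.82105303]), 20.958480834960938) 0.0327 0.09299667877811618
blue 1695 (array([0.53173962, 0.20325984]), array([99.53928375, 10.83669758]), 17.723806381225586) 0.0389 0.10438982557764509
orange 357 (array([0.55451459, 0.13568129]), array([99.34216309,  7.55451536]), 14.325008392333984) -0.0321 0.09299897899032167
orange 1664 (array([0.55603882, 0.12959578]), array([99.67874146, 10.89877319]), 17.883825302124023) -0.0381 0.10424695867469475
13.3833
```

```bash
cat >> h.py <<'E'
Z=np.array([0,0,1.])
def quat(x,y,z):
    q=R.from_matrix(np.c_[x,y,z]).as_quat(); return np.r_[q[3],q[:3]]
def tilted(th,sgn): # plate up leaning toward sgn*SN
    u=np.cos(th)*Z+sgn*np.sin(th)*SN; x=SX; z=-u; y=np.cross(z,x); return u,quat(x,y,z)
def pick(T,sgn,d,th=np.radians(10)):
    u,q=tilted(th,sgn)
    r.move_straight(T+.09*u,rate=.2,frame=q)
    print('desc',r.move_straight(T-d*u,rate=.12,stop_force=6),r.current_tool_pos()-(T-d*u))
    r.close(); print('grip',r.current_grip_width(),r.current_ft_force())
    r.move_straight(T+(.06-d)*u,rate=.1)
def snap(n):
    import pickle
    w=cam('wrist'); tp=np.array(r.current_tool_pos()); p,d=r.capture('wrist'); pickle.dump((w,p,d,tp),open(n+'.pkl','wb')); cv2.imwrite(f'pics/{n}.png',p[:,:,::-1]); return w,p,d,tp
E
python3 - <<'E'
from h import *
T=np.array([.5317,.2033,.1025])
pick(T,1,.016)
q=down(PR-np.pi/2)
p0=r.current_tool_pos()
r.move_straight([p0[0],p0[1],.27],rate=.2,frame=down(PS-np.pi/2))
r.move_straight(SB+.27*Z,rate=.25,frame=q)
w,p,d,tp=snap('b_hold'); print(r.current_grip_width(),tp,r.current_ee_rot(),q,r.current_t())
P,C=cloud(w,p,d)
k=(np.hypot(P[:,0]-tp[0],P[:,1]-tp[1])<.08)&colsel(C,'blue')&(P[:,2]>.15)
Q=P[k]-tp; print(k.sum(),Q[:,2].min(),Q[:,2].max())
t=Q[:,2]>Q[:,2].max()-.006; print(rect(Q[t]),(Q[t]@RX).min(),(Q[t]@RX).max(),(Q[t]@RN).min(),(Q[t]@RN).max())
E
```

```text
desc False [0.00062919 0.0003552  0.00079981]
grip 0.10146872102770753 [ 1.37912939 -0.88800241  0.6964486 ]
0.1049215611334552 [ 0.47938598 -0.20035855  0.27003916] [-3.11077804e-04  9.91272783e-01  1.31826215e-01  1.47199357e-04] [0.         0.99144486 0.13052619 0.        ] 19.6083
4896 -0.07356475282262931 0.09782569225804127
(array([0.02925585, 0.00910513]), array([2.5250268, 1.0344367]), -69.8978042602539) 0.03017161966820282 0.03124300629543629 1.1394069447709093e-05 0.0025253257833798785
```

View pics/b_hold.png

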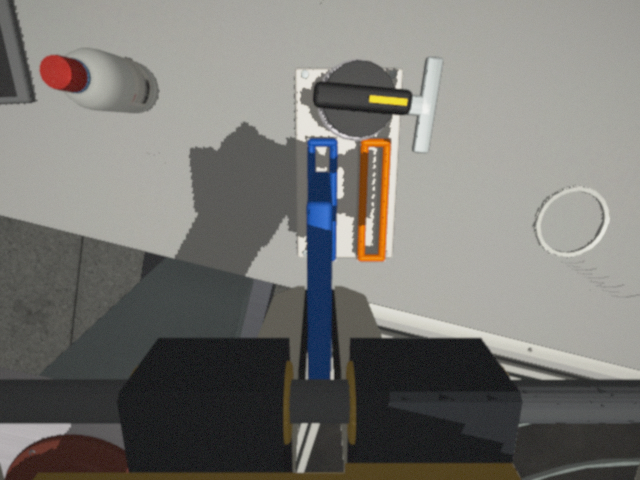

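```bash
cat >> h.py <<'E'
def held(n,w,p,d,tp):
    P,C=cloud(w,p,d); Q=P-tp
    k=(np.hypot(Q[:,0],Q[:,1])<.08)&colsel(C,n)&(Q[:,2]<.04)&(Q[:,2]>-.09); Q=Q[k]
    X=Q@RX; N=Q@RN; zz=Q[:,2]
    top=X<.045
    tz=np.median(zz[(X>.02)&(X<.045)]); t=abs(zz-tz)<.004
    end=(zz<tz-.01)
    print('top z',tz.round(4),'far end x',np.percentile(X[end],[5,50,95]).round(4),'bottom z',np.percentile(zz,1).round(4))
    for lo,hi in((.012,.02),(.02,.03),(.03,.04),(.04,.048)):
        s=t&(X>lo)&(X<hi); print(lo,s.sum(),np.percentile(N[s],[2,50,98]).round(4) if s.any() else 0, np.median(zz[s]).round(4) if s.any() else 0)
    for lo,hi in((-.03,-.01),(-.05,-.03),(-.07,-.05)):
        s=(zz>lo)&(zz<hi); print('z',lo,s.sum(),np.percentile(N[s],[2,50,98]).round(4) if s.any() else 0, np.median(X[s]).round(4) if s.any() else 0)
E
python3 - <<'E'
from h import *
import pickle
for i in range(3):
    print(np.array(r.current_tool_pos())-(SB+.27*Z)); r.sleep(.1)
a=snap('b_hold2'); held('blue',*a)
w,p,d,tp=a; P,C=cloud(w,p,d)
near=(np.hypot(P[:,0]-.49,P[:,1]+.22)<.1)
s=near&colsel(C,'orange')&(P[:,2]>.037)&(P[:,2]<.047); print(rect(P[s]))
E
```

```text
[3.44174656e-04 1.51076167e-03 7.98277104e-05]
[2.91892698e-04 1.08605890e-03 7.61893373e-05]
[1.74987296e-04 6.66429520e-04 5.80626878e-05]
top z 0.0151 far end x [0.0484 0.0495 0.0497] bottom z -0.0548
0.012 434 [-0.0031  0.0012  0.0056] 0.0151
0.02 586 [-0.0035  0.0009  0.0055] 0.0152
0.03 645 [-0.0037  0.0012  0.0059] 0.0151
0.04 544 [-0.0036  0.0009  0.0058] 0.0151
z -0.03 154 [-0.0038  0.0009  0.0055] 0.0494
z -0.05 119 [-0.0042  0.0004  0.0053] 0.0495
z -0.07 70 [-0.0041  0.0003  0.0051] 0.0495
(array([ 0.49186411, -0.25014641]), array([121.82620239,  29.19024086]), 15.269978523254395)
```

Run:
```python
from h import *
g=SB-.0006*RN+.0005*RX
q=down(PR-np.pi/2)
r.move_straight(g+.125*Z,rate=.15,frame=q); r.sleep(.5)
print(np.array(r.current_tool_pos())-g,r.current_ft_force())
f=r.move_straight(g+.0875*Z,rate=.05,stop_force=8); r.sleep(.2)
print(f,np.array(r.current_tool_pos())-g,r.current_ft_force(),r.current_t())
```

```text
[ 3.22091516e-05 -5.01650620e-05  1.25117764e-01] [ 0.54996141  0.68699419 -0.72192964]
True [-8.12421375e-04  5.81210924e-06  8.71730350e-02] [ 0.81203981 -0.40799255  4.95558036] 22.5167
```

Run:
```python
from h import *
r.gripper_open()
p0=np.array(r.current_tool_pos())
r.move_straight(p0+.13*Z,rate=.25)
w,p,d,tp=snap('b_placed'); P,C=cloud(w,p,d)
s=(np.hypot(P[:,0]-SB[0],P[:,1]-SB[1])<.08)&colsel(C,'blue')&(P[:,2]>.09)&(P[:,2]<.13)
c,sz,a=rect(P[s]); e=np.r_[c,0]-SB; print(s.sum(),c,sz,a,np.median(P[s][:,2]),e@RX,e@RN)
# pick orange
T=np.array([.5560,.1296,.1025]); u,q=tilted(np.radians(10),-1)
r.move_straight([.53,.10,.26],rate=.3,frame=down(PS-np.pi/2))
w,p,d,tp=snap('o_pre'); P,C=cloud(w,p,d)
s=(np.hypot(P[:,0]-T[0],P[:,1]-T[1])<.08)&colsel(C,'orange')&(P[:,2]>.096)&(P[:,2]<.13)
print(rect(P[s]),P[s][:,2].max(),r.current_t())
```

```text
1971 [ 0.47873993 -0.20181505] [99.5533371   9.97779179] 14.960410118103027 0.10222840629901458 -0.0003258145466115738 0.00017525030126942692
(array([0.55583051, 0.12933348]), array([99.29660034, 10.78786278]), 17.54214859008789) 0.10508429128322444 25.825
```

View pics/b_placed.png

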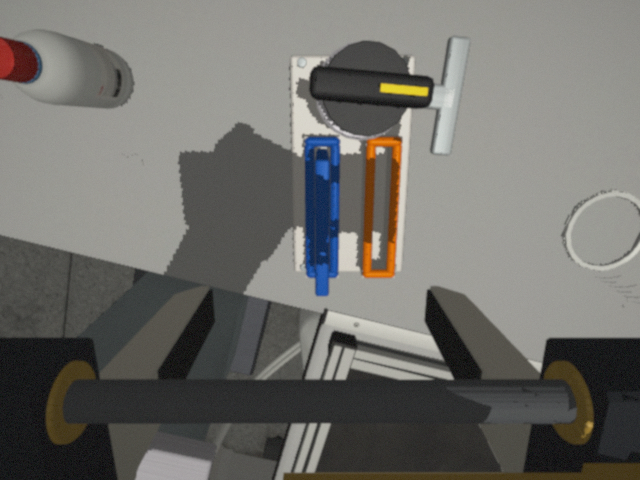

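Run:
```python
from h import *
T=np.array([.5559,.1295,.1025])
pick(T,-1,.013)
p0=r.current_tool_pos()
r.move_straight([p0[0],p0[1],.27],rate=.2,frame=down(PS-np.pi/2))
r.move_straight(SO+.27*Z,rate=.25,frame=down(PR-np.pi/2)); r.sleep(.4)
print(r.current_grip_width(),np.array(r.current_tool_pos())-SO)
held('orange',*snap('o_hold')); print(r.current_t())
```

```text
desc False [0.00071958 0.00017897 0.00092129]
grip 0.10096226138499971 [ 0.09843885  0.14717365 -0.05776941]
0.10434028602700461 [1.05001394e-04 2.65353106e-04 2.70035336e-01]
top z 0.0123 far end x [0.0484 0.0495 0.0497] bottom z -0.0604
0.012 442 [-0.0036  0.0012  0.0057] 0.0124
0.02 593 [-0.0036  0.0012  0.006 ] 0.0123
0.03 643 [-0.0038  0.0012  0.0059] 0.0123
0.04 532 [-0.0037  0.0011  0.0059] 0.0123
z -0.03 156 [-0.0037  0.0008  0.0058] 0.0495
z -0.05 110 [-0.0036  0.0013  0.0057] 0.0496
z -0.07 89 [-0.0036  0.0008  0.0056] 0.0496
32.2333
```

View pics/o_hold.png

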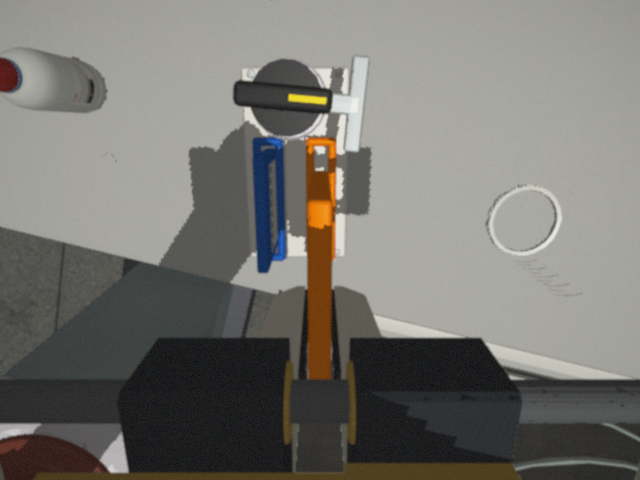

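Run:
```python
from h import *
g=SO-.001*RN+.0005*RX
r.move_straight(g+.128*Z,rate=.15); r.sleep(.5)
print(np.array(r.current_tool_pos())-g)
f=r.move_straight(g+.106*Z,rate=.05,stop_force=8); r.sleep(.3)
print(f,np.array(r.current_tool_pos())-g,r.current_ft_force())
if not f:
    r.gripper_open(); r.sleep(.1)
    r.move_straight(g+.24*Z,rate=.25)
    w,p,d,tp=snap('o_placed'); P,C=cloud(w,p,d)
    for n,S in(('blue',SB),('orange',SO)):
        s=(np.hypot(P[:,0]-S[0],P[:,1]-S[1])<.08)&colsel(C,n)&(P[:,2]>.09)&(P[:,2]<.13)
        c,sz,a=rect(P[s]); e=np.r_[c,0]-S; print(s.sum(),sz,a,np.median(P[s][:,2]),e@RX,e@RN)
print(r.current_t())
```

```text
[ 2.29009123e-05 -1.96675664e-05  1.28110645e-01]
False [ 0.00016902 -0.00010722  0.10627162] [ 0.02517862  0.44589182 -1.10747329]
1860 [98.5169754  10.06548119] 15.062952995300293 0.10214467389409451 0.000256766754451773 -3.8811304165100155e-05
1657 [99.71311188  9.50917149] 15.076522827148438 0.10222980280730326 0.000661902039931253 -0.0005492094514361742
36.9167
```

View pics/o_placed.png

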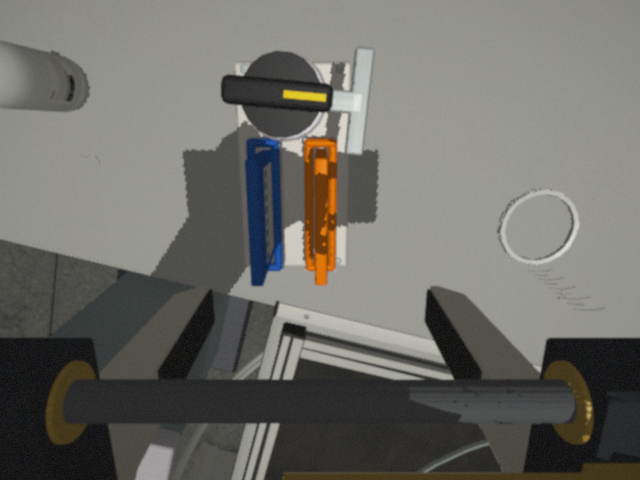

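Run:
```python
from h import *
print(r.current_joint_pos().round(3))
for a0 in (10.1,-169.9):
    for da in (0,-45,-85):
        j=r.solve_ik(KN+.119*Z,down(np.radians(a0+da))); print(a0+da,None if j is None else np.round(j,3))
```

```text
[ 0.615  0.456 -0.275  1.676  0.14   1.033 -1.015]
10.1 [ 0.65   0.724 -0.591  1.652  0.484  0.916  0.051]
-34.9 [ 0.544  0.688 -0.402  1.655  0.332  0.867 -0.602]
-74.9 [ 0.456  0.669 -0.252  1.658  0.209  0.841 -1.192]
-169.9 [ 0.216  0.661  0.144  1.667 -0.12   0.823 -2.554]
-214.9 [-0.276  0.936  1.132  1.683 -0.923  1.152 -2.633]
-254.9 [ 0.898  0.935 -1.151  1.644  0.913  1.192  1.359]
```

Run:
```python
from h import *
q=down(np.radians(10.1))
r.move_ptp(KN+.2*Z,q); 
print(r.move_straight(KN+.1325*Z,rate=.1,stop_force=8),r.current_tool_pos()); r.sleep(.3)
r.close(); print('w',r.current_grip_width(),np.array(r.current_tool_pos())-KN,r.current_ft_force())
f=r.move_straight(KN+.1185*Z,rate=.03,stop_force=30); r.sleep(.4)
print(f,np.array(r.current_tool_pos())-KN,r.current_ft_force(),r.current_t(),r.current_joint_pos().round(3))
```

```text
False [ 0.57473523 -0.2023969   0.13310384]
w 0.17106037778098254 [-1.97302280e-04 -1.26106894e-05  1.32501409e-01] [-0.9043341   0.09167256  0.46918189]
False [-1.09163661e-04 -4.82658858e-05  1.20347635e-01] [-5.21976658 -0.38343061 13.04415697] 41.2833 [ 0.649  0.722 -0.59   1.651  0.483  0.918  0.052]
```

Run:
```python
from h import *
j0=np.array(r.current_joint_pos())
for da in (15,30,45,60,72,84,89):
    j=j0.copy(); j[6]-=np.radians(da); r.goto_joints(j)
    print(da,round(float(np.degrees(j0[6]-r.current_joint_pos()[6])),1),(np.array(r.current_tool_pos())-KN).round(4),np.round(r.current_ft_force(),1),np.round(r.current_wrist_torque(),2))
    if abs(r.current_wrist_torque()[2])>2: break
r.sleep(.3); print(np.round(r.current_wrist_torque(),2),np.degrees(j0[6]-r.current_joint_pos()[6]),r.current_t())
```

```text
15 15.0 [ 1.000e-04 -0.000e+00  1.207e-01] [-2.   0.4  5.9] [ 0.06  0.48 -0.03]
30 30.0 [ 3.000e-04 -1.000e-04  1.206e-01] [-1.7  0.7  5. ] [-0.02  0.41 -0.01]
45 45.0 [ 0.0005 -0.0002  0.1207] [-2.3  0.4  5.2] [-0.02  0.38 -0.06]
60 60.0 [ 0.0007 -0.0004  0.1208] [-1.  -0.3  5.5] [-0.06  0.29 -0.06]
72 72.0 [ 0.0007 -0.0005  0.1208] [-1.4 -0.8  5.3] [-0.19  0.28 -0.03]
84 84.0 [ 0.0008 -0.0007  0.1208] [-1.6 -1.3  5.7] [-0.18  0.29 -0.01]
89 88.9 [ 0.0009 -0.0007  0.1208] [-1.5 -1.6  5.8] [-0.23  0.23  0.6 ]
[-0.18  0.24  0.57] 88.89271600092462 43.9
```

Run:
```python
from h import *
r.gripper_open(); r.sleep(.2)
p0=np.array(r.current_tool_pos())
r.move_straight(p0+.1*Z,rate=.2)
r.move_ptp([.46,-.21,.28],down(PR-np.pi/2)); r.sleep(.2)
w,p,d,tp=snap('locked'); P,C=cloud(w,p,d)
for n,S in(('blue',SB),('orange',SO)):
    s=(np.hypot(P[:,0]-S[0],P[:,1]-S[1])<.08)&colsel(C,n)&(P[:,2]>.09)&(P[:,2]<.107)
    c,sz,a=rect(P[s]); e=np.r_[c,0]-S; print(s.sum(),sz,a,np.median(P[s][:,2]),e@RX,e@RN)
s=(np.hypot(P[:,0]-KN[0],P[:,1]-KN[1])<.045)&(P[:,2]>.142)&(P[:,2]<.17); print(rect(P[s]),np.median(P[s][:,2]))
s=(np.hypot(P[:,0],P[:,1]-.0)<.08+.6)&(abs(P[:,0]-.535)<.05)&(abs(P[:,1])<.05)&(P[:,2]>.1); print(cv2.minEnclosingCircle((P[s][:,:2]*1000).astype(np.float32)) if s.any() else 0)
t,_=r.capture('top'); cv2.imwrite('pics/top9.png',t[:,:,::-1]); print(r.current_t())
```

```text
1207 [99.64186859  9.61730957] 15.15283489227295 0.10223241144451584 -0.0003602996176370719 0.000489895125775319
1324 [99.60692596 10.19406605] 15.11527156829834 0.10214252951239822 0.0006485686365005087 -0.0001380568095493476
(array([ 0.57419824, -0.20212331]), array([62.9165802, 16.1040287]), 14.983274459838867) 0.14878990029976796
((535.468505859375, 5.675135612487793), 14.298778533935547)
46.9167
```

View pics/locked.png

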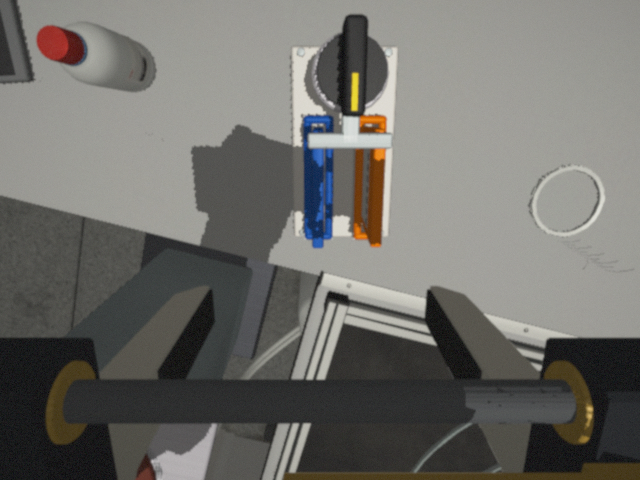

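View pics/top9.png

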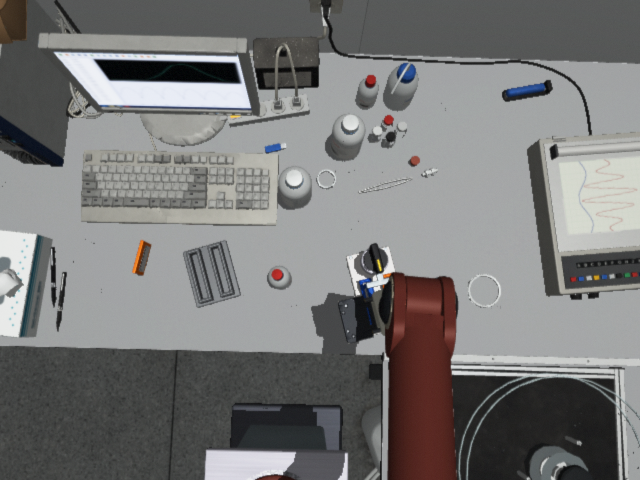

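The wrist picture shows the keeper crossbar at about (350,140), lying over both cassettes. The knob's yellow mark, at (355,90), points at the slots. The bar top reads 0.1488 m against 0.158 m at the start, so the knob is 9.2 mm down. The bystanders have not moved: small bottle at (279,276), beaker at (484,290), large bottle at (294,178).

Run:
```python
from h import *
r.close_job(); print(r.current_t())
```

```text
the job is handed in; nothing more can be done
the job is handed in; nothing more can be done
```

Both cassettes are seated in the slots of their own colour and locked in, and I handed the job in at about 47 s of the 72 s allowed. The hand-in reports no verdict.

**What I did:** With both cassettes upright, the open gripper would not fit between them. I first leaned them apart in the stand, then gripped each one along its lean. Blue went straight down to the floor of its slot. Orange was released about 16 mm above the floor, with its lower edge already in the slot, so the opening fingers cleared blue. I then pushed the knob down and turned it clockwise until the wrist torque rose at the end stop.

**Last checks:**

| Check | Reading |
|---|---|
| Cassettes off slot centre | under 1 mm along and across, both |
| Cassettes out of line with the slots | about 0.15°, both |
| Cassette top edges | 102 mm, fully down, both |
| Knob after release | 9.2 mm down, bar in line with the slots (about 1.35 rad) |
| Keeper | over both cassettes |
| Small bottle | within 1 mm of its starting place |
| Beaker and large bottle | unmoved in the overhead picture |

No check failed. The joint values for the knob are inferred from the camera depth and the bar's heading, not read directly.

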